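Zero the pull tester, then hold the spring slide at the set mark

TASK

Check a return spring on the parts counter: with the tester's slide still fully home, press the red zero plunger on the read-out box down to its stop and let it come up again. Then pull the tester's spring-loaded handle out until its red pointer stands over the orange marker, and keep it there: finish while still holding the handle at the mark. Do not shift the marker or disturb the other things on the counter.

Things in the scene. Friction and masses are not known exactly. Their poses are not given: they have to be found in the camera images.
- tester: spring pull tester fixed to the counter: grey base plate 340 x 160 x 12 mm, two steel rails, a blue spring housing 105 x 100 mm, 82 mm high, at its +x end (from 60 mm ahead of the origin on). Origin: centre of the underside, on the counter. z up; the slide is pulled along the tester's own -x axis, level and roughly towards the robot.
- slide (a joint): travel of the slide, in m: 0 fully home, positive as it is pulled out along the tester's -x axis, stop at 0.115. A spring draws it home: about 4 N at 0, growing by 0.8 N per 10 mm (12 N at 100 mm); let go, it returns home.
- handle (a point): centre of the slide's handle, an upright black block with a yellow stripe near its top: 16 mm thick along the tester's x, 50 mm wide along its y, from 43 mm to 97 mm above the counter (this point at 75 mm). Free on all sides: 49 mm to the housing behind it when home. It stands on an aluminium carriage 50 x 66 mm whose top is 43 mm above the counter.
- pointer (a point): red pointer needle, 4 mm wide, fixed to the slide and reaching out to the tester's -y side over the white scale; this point lies at the handle's centre along the tester's x, 62 mm to its -y side, 40 mm above the counter.
- mark (a point): the set mark: orange marker clip astride the white scale on the tester's -y side, 14 mm wide along the tester's x and 36 mm high; this point is the centre of its top. It was set beforehand, between 50 and 95 mm out from the pointer's home, and is held by friction. The pointer passes 3 mm above it.
- readout: grey read-out box of the tester, fixed to the counter, 90 x 110 x 50 mm, with a green display; origin at the centre of its underside, z up. It may stand to the left or right of the tester.
- plunger (a joint): depth in m to which the zero plunger is pressed: 0 up, 0.012 at its stop. A spring pushes it up: 2.4 N at the start, about 7.2 N at the stop; it rises when let go.
- plunger_top (a point): centre of the top of the red mushroom head (36 mm across) of the zero plunger, 90 mm above the counter when up, pressed straight down; it moves with the head.
- tray: blue open tray 100 x 130 x 35 mm, walls 4 mm, on the counter on the other side of the tester from the read-out box; loose, not part of the job. Origin: centre of its underside.
- bearing_a: steel bearing ring, 52 mm across, 15 mm high, inside the blue tray; loose, not part of the job. Origin: centre of its underside.
- bearing_b: steel bearing ring, 62 mm across, 16 mm high, lying on the counter; loose, not part of the job. Origin: centre of its underside.
- filter: yellow upright oil filter, 68 mm across, 88 mm high; loose, not part of the job. Origin: centre of its underside.
- carton_yellow: yellow carton with a black band, 120 x 80 x 45 mm; loose, not part of the job. Origin: centre of its underside.
- carton_black: black carton with a yellow band, 100 x 70 x 50 mm; loose, not part of the job. Origin: centre of its underside.
Mind the look-alikes: they are no part of the job. There is more than one size of the readout; the one meant has the size given above.

How it is judged (in metres and radians):
On the way, in this order (a step that is already met when the one before it is completed fails the run):
1. the zero plunger is pressed to its stop while the slide is fully home (value of joint plunger above 0.0105 m and value of joint slide below 0.005 m), for 0.05 s.
2. the plunger is up again and the pointer stands over the marker (x of pointer in the frame of mark between -0.007 and 0.007 m and value of joint plunger below 0.002 m), for 0.3 s.
At the end, for the whole second after the job is handed in: The fingers hold the slide (at least 3 N of contact) so that the pointer's centre line stays over the 14 mm wide marker (within 7 mm of its centre), at rest (under 10 mm/s), and the plunger is up (within 2 mm) (all of step 2 and velocity of joint slide between -0.01 and 0.01 m/s and contact force between the fingers and tester above 3 N); the arm keeps its last pose, push and grip.
It fails at once if the marker is shifted by more than 4 mm (distance of mark from where it was at the start of the episode above 0.004 m).
It fails at once if another thing on the counter is moved by more than 20 mm or tipped over (distance of any of tray, bearing_a, bearing_b, filter, carton_yellow, carton_black from where it was at the start of the episode above 0.02 m or angle between any of tray, bearing_a, bearing_b, filter, carton_yellow, carton_black's own z axis and vertical above 0.4 rad).
It also fails if it takes over 42 s, if anything falls off the work surface, if the arm or the gripper's body presses on something with over 40 N, if the wrist force passes 120 N, or if a joint passes its speed limit or range.

ROBOT

A 6-joint arm with a two-finger parallel gripper is mounted at the origin on the work surface. World frame = base frame: x ahead of the robot, y to its left, z up, the work surface at z = 0. Lengths are in mm, angles in rad, forces in N, time in s.
With the tool pointing down it reaches from about 275 to 1000 mm from the base axis. Payload 8.4 kg.
Tool frame: the origin (TCP) lies on the centre line of the jaws, within the pads' length; the fingertips stand 17 mm ahead of it and the grasp point (between the pads) lies 2 mm behind it (r.tcp_to_tips is the z of the fingertips in the tool frame, in mm); z points along the fingers, y is the direction in which the jaws open and shut (so a half turn about z gives the same grasp; the last joint's range is limited). The gripper opens to 85 mm and grips with 20 to 120 N. Pads are 22 mm wide; open, the fingers measure 114 mm over their backs; the gripper's body (76 mm by 85 mm) begins 54 mm behind the grasp point. The pads swing forward as they close: fully open they stand 13 mm farther back than shut.
Start: joints at [-1.112, 0.353, 1.633, -0, 1.155, -0.002], TCP at [277.915, -559.814, 248.281] pointing down, gripper open.
Joint ranges: [-2.63, 2.63], [-0.92, 2.1], [0.06, 2.66], [-1.3, 4.44], [0, 2.69], [-3.02, 3.02]. Speed limits (rad/s): [2.22, 2.22, 2.79, 3.14, 3.14, 3.14].

INTERFACE

Orientations are given as [roll, pitch, yaw] about the fixed x, y, z axes, in that order (R = Rz(yaw) Ry(pitch) Rx(roll)).
In Python, from rig import r, cams, job gives the robot as it stands.
- The arm moves only by the tool drive_tool, never from a script. Its argument "deltas" is a list of rows, each a list of 4 numbers: the shift along the tool's x, y, z in cm, then the turn about the tool's z in rad. In form: [[x, y, z, roll], ...]. A call has 1 to 12 rows; each row shifts and turns the commanded pose from where the row before left it, along the tool's axes as they then stand; what a row does not reach is not made up. A row lasts 1/12 s, in which the tool goes at most 41.7 mm and 7.16 degrees, less where a joint would pass 70% of its speed; a pose out of reach is approached as far as the arm can. A call with a gripper value outside its range is refused whole. "jaw" is the closure, from 0 (fully open) to 1 (shut), set as the call begins (left out, the last holds). The fingers move at their own pace and stop on an object; "force" is the grip in N (left out, the last holds). Time passes only in rows, so rows that do not move let the fingers close. It gives the time, the measured TCP pose, the force and the opening at its end, in the units of the state.
- r.sense(): the state, without advancing time (a new reading comes with each control period).
- cams.grab_frame(name): name is "side" or "top"; returns (picture, depth): 420x560x3 uint8, red, green, blue; 420x560 float32, mm along the optical axis (not along the pixel's ray), 0 where there is no reading.
- cams.camera_params(name): a dict with "fx", "fy", "cx", "cy" (pixels), "k1" (the pictures are not rectified: a ray, as slopes to the right and down, at radius r is drawn at 1 + k1 r^2 times it, then the intrinsics apply), "R" (3x3) and "t" (3): a world point X has camera coordinates R X + t. Camera axes: x right, y down, z forward; pixel columns grow to the right and rows downward; lengths in mm; the calibration is good to about 2 mm. A picture is of the moment at which its call begins. camera_params takes no time and is no camera call.
- job.sign_off(): hands the job in, once; it reports no verdict.
The state is a dict: "clock": time; "qpos": joint angles; "qvel": joint speeds; "joint_efforts": joint torques, N m; "eef_pos": TCP position; "tcp_rot": TCP orientation; "contact_force": force on the tool from outside, world axes, zero at the start; "wrist_torque": the same for the moment, N m; "opening": opening from 0.0 (shut) to 1.0 (fully open).
Only numpy, scipy, OpenCV 4.12 (cv2) and the standard library are available. Lean on these libraries where they do the work, as an engineer would, in place of code of your own. Each camera call takes 0.05 s, during which the arm holds its last target. There are 200 camera calls.

## Working session

There is one attempt and no reset: what is moved stays moved. The work goes in short steps, Python scripts to look and compute and a tool call to move; the robot and the scene stay as the last step left them, time stands still between calls to the robot, and variables do not carry over. Pictures are saved under pics/ and viewed, about 8 in all and at most 12, crops included, and the job is handed in when it is done.

Besides the shell and the picture viewer there is one more tool, called after "Call:" as a command line: name --pt "numbers of a row" for each row, then --argument value for the rest. drive_tool: Moves the arm, as the interface text tells. Its arguments: {"type":"object","properties":{"deltas":{"type":"array"},"jaw":{"type":"number"},"force":{"type":"number"}},"required":["deltas"]}

```bash
mkdir -p pics; cat > h.py <<'E'
import numpy as np, cv2
from rig import r, cams, job
def grab(n, save=None):
    im,d=cams.grab_frame(n)
    if save: cv2.imwrite('pics/'+save, im[...,::-1])
    np.savez('/tmp/'+n+'.npz',im=im,d=d)
    return im,d
def load(n):
    f=np.load('/tmp/'+n+'.npz'); return f['im'],f['d']
def world(n,u,v,z):
    "u,v pixel arrays, z depth -> Nx3 world"
    p=cams.camera_params(n); u=np.atleast_1d(u).astype(float);v=np.atleast_1d(v).astype(float)
    K=np.array([[p['fx'],0,p['cx']],[0,p['fy'],p['cy']],[0,0,1]])
    xy=cv2.undistortPoints(np.c_[u,v].reshape(-1,1,2),K,np.array([p['k1'],0,0,0.]))[:,0]
    z=np.atleast_1d(z).astype(float)
    c=np.c_[xy*z[:,None],z]
    return (c-np.array(p['t']))@np.array(p['R'])
def cloud(n,d):
    v,u=np.mgrid[:420,:560]
    return world(n,u.ravel(),v.ravel(),d.ravel()).reshape(420,560,3)
def S():
    s=r.sense(); print({k:np.round(s[k],3).tolist() for k in('clock','qpos','eef_pos','tcp_rot','contact_force','opening')})
E
python3 - <<'E'
from h import *
grab('top','top0.png');grab('side','side0.png');S()
E
```

```text
{'clock': 0.1, 'qpos': [-1.112, 0.354, 1.634, 0.0, 1.155, -0.002], 'eef_pos': [277.722, -559.453, 247.656], 'tcp_rot': [-3.14, -0.0, 0.461], 'contact_force': [-0.624, -0.719, 0.798], 'opening': 1.002}
```

View pics/top0.png

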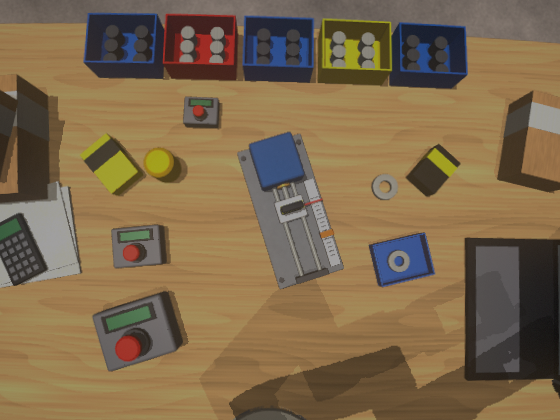

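View pics/side0.png

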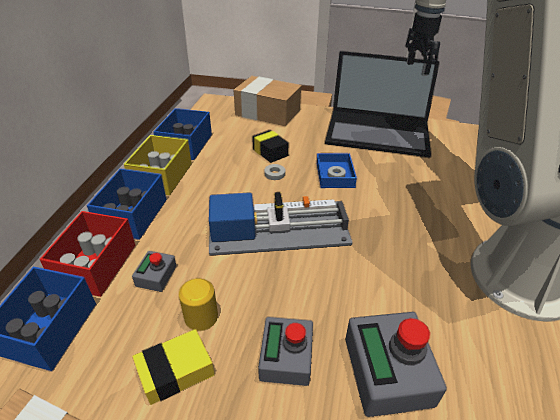

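Both views show three read-out boxes: top view (201,112), (138,247) and (137,331). The tester is at about (290,210), the pointer near (313,202) and the marker near (326,234). I'll measure the boxes and the tester features next.

```bash
python3 - <<'E'
from h import *
im,d=load('top'); W=cloud('top',d); hsv=cv2.cvtColor(im,cv2.COLOR_RGB2HSV)
def comps(mask,name,amin=8):
    n,l,st,c=cv2.connectedComponentsWithStats(mask.astype(np.uint8))
    for i in range(1,n):
        if st[i,4]<amin: continue
        P=W[(l==i)]; print(name,np.round(c[i]),st[i,4],'med',np.round(np.median(P,0),1),'mean',np.round(P.mean(0),1),'zmax',np.round(P[:,2].max()))
H,Sa,V=[hsv[...,i].astype(int) for i in range(3)]
red=((H<6)|(H>174))&(Sa>150)&(V>80); red[:85]=0
comps(red,'red')
org=(H>=7)&(H<=16)&(Sa>190)&(V>150); org[:85]=0; org[:,:230]=0; org[:,360:]=0
comps(org,'orange',4)
# boxes: grey
for (x0,x1,y0,y1) in [(175,228,90,135),(100,175,215,275),(80,190,280,380)]:
    sub=np.zeros(H.shape,bool); sub[y0:y1,x0:x1]=1
    m=sub&(W[...,2]>25)&(W[...,2]<120)&(d>0)
    m2=m&~red
    zt=np.median(W[m2][:,2]); t=m2&(abs(W[...,2]-zt)<6)
    for nm,mm in(('top',t),):
        P=W[mm]; print('box',x0,y0,'z',zt,cv2.minAreaRect(P[:,:2].astype(np.float32)))
# blue housing top & handle
m=(H>100)&(H<125)&(Sa>120)&(W[...,2]>72)&(W[...,2]<92); m[:,:235]=0;m[:,330:]=0;m[:120]=0
print('housing',cv2.minAreaRect(W[m][:,:2].astype(np.float32)),np.median(W[m][:,2]))
m=np.zeros(H.shape,bool); m[192:225,268:312]=1; m&=(W[...,2]>90)&(W[...,2]<103)
print('handle',m.sum(),cv2.minAreaRect(W[m][:,:2].astype(np.float32)),W[m].mean(0))
a=np.hstack([cv2.resize(im[215:275,95:175],None,fx=4,fy=4,interpolation=2),cv2.resize(im[180:240,275:355],None,fx=4,fy=4,interpolation=2)])
cv2.imwrite('pics/crop1.png',a[...,::-1])
E
```

```text
red [198. 110.] 91 med [803.1 178.2  64.6] mean [799.7 177.1  74.2] zmax 955.0
red [131. 253.] 208 med [478.8 305.8  89. ] mean [479.4 304.8  93. ] zmax 955.0
red [128. 348.] 508 med [287.9 291.2 129.5] mean [288.5 290.7 130.8] zmax 955.0
box 175 90 z 35.8218295451948 ((813.4790649414062, 177.91775512695312), (81.78392791748047, 67.45662689208984), 89.1282730102539)
box 100 215 z 49.56440625941251 ((493.14569091796875, 308.4996337890625), (90.71173858642578, 111.45909118652344), 6.897639274597168)
box 80 280 z 72.30107416137008 ((306.18487548828125, 298.83447265625), (131.8181915283203, 158.259521484375), 19.003278732299805)
housing ((691.5652465820312, -1.3246269226074219), (97.80845642089844, 92.09593200683594), 18.29435920715332) 80.97974768547986
handle 173 ((586.7569580078125, -36.99199676513672), (16.381391525268555, 49.32878112792969), 17.962743759155273) [586.416839   -36.56005775  95.43808526]
```

View pics/crop1.png

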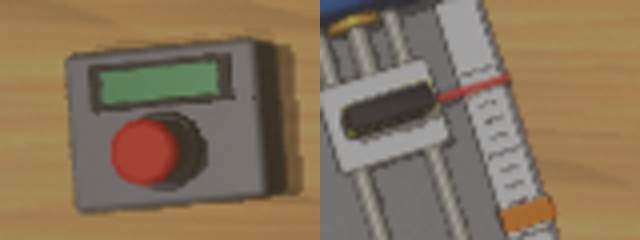

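The crop confirms the choice. The middle box at (138,247) measures 91 x 111 mm with its top at 50 mm and its red head at about 89 mm, so it is the one meant; the others are about 36 and 72 mm high. The handle is at (586.5,-36.8) with yaw about 18.3°. Next I'll measure the marker and the pointer.

```bash
cat > meas.py <<'E'
from h import *
def meas(n,box,do=('o','r')):
    im,d=load(n); W=cloud(n,d); hsv=cv2.cvtColor(im,cv2.COLOR_RGB2HSV).astype(int)
    H,Sa,V=[hsv[...,i] for i in range(3)]
    sub=np.zeros(H.shape,bool); x0,x1,y0,y1=box; sub[y0:y1,x0:x1]=1
    ax=np.array([np.cos(np.radians(18.4)),np.sin(np.radians(18.4))]); ay=np.array([-ax[1],ax[0]])
    for nm,m,h in (('mark',sub&(H>=8)&(H<=18)&(Sa>165)&(V>130),36),('pointer',sub&((H<6)|(H>172))&(Sa>90)&(V>90),40)):
        v,u=np.nonzero(m)
        if len(u)==0: print(n,nm,'none');continue
        # intersect rays with plane z=h
        A=world(n,u,v,np.full(len(u),500.)); p=cams.camera_params(n); C=-np.array(p['R']).T@np.array(p['t'])
        P=C+(A-C)*((h-C[2])/(A[:,2]-C[2]))[:,None]
        print(n,nm,len(u),'px',u.mean().round(1),v.mean().round(1),'depthz',np.median(W[m][:,2]).round(1),'plane mean',P.mean(0).round(1),'along x: med',np.median(P[:,:2]@ax).round(1),'range',np.percentile(P[:,:2]@ax,[3,97]).round(1),'lat',np.percentile(P[:,:2]@ay,[3,97]).round(1))
E
python3 - <<'E'
from meas import *
meas('top',(305,345,190,250)); meas('side',(265,330,185,225))
ax=np.array([np.cos(np.radians(18.4)),np.sin(np.radians(18.4))]);print('handle along',np.array([586.6,-36.8])@ax, 'lat',np.array([586.6,-36.8])@[-ax[1],ax[0]])
E
```

```text
top mark 61 px 326.9 233.3 depthz 35.0 plane mean [ 531.9 -122.2   36. ] along x: med 466.0 range [461.3 471.1] lat [-297.5 -269.6]
top pointer 35 px 312.6 201.7 depthz 40.6 plane mean [603.5 -87.8  40. ] along x: med 545.0 range [542.8 547.2] lat [-293.5 -255.5]
side mark 43 px 305.6 199.6 depthz 36.4 plane mean [ 533.5 -121.2   36. ] along x: med 467.8 range [461.6 474.2] lat [-298.4 -269.1]
side pointer none
handle along 544.9947838710083 lat -220.07836230168778
```

Call:
drive_tool --pt "0 0 0 -0.12" --pt "0 0 0 -0.12" --pt "0 0 0 -0.12" --pt "0 0 0 -0.12" --pt "0 0 0 -0.12" --pt "0 0 0 -0.12" --pt "0 0 0 -0.12" --pt "0 0 0 -0.12" --pt "0 0 0 -0.12" --pt "0 0 0 -0.12" --pt "0 0 0 -0.12" --pt "0 0 0 -0.11" --jaw 1

```text
clock: 1.1
eef_pos: [277.8, -559.6, 247.8]
tcp_rot: [-3.141, -0.001, 1.897]
contact_force: [-0.9, -0.3, -0.1]
opening: 0.007
```

The mark is 78–79 mm out from the pointer along the tester's axis, within the 50–95 mm given. The handle and pointer agree along x. Moving over the plunger.

Call:
drive_tool --pt "3.0 1.86 0 0" --pt "3.0 1.86 0 0" --pt "3.0 1.86 0 0" --pt "3.0 1.86 0 0" --pt "3.0 1.86 0 0" --pt "3.0 1.86 0 0" --pt "3.0 1.86 0 0" --pt "3.0 1.86 0 0" --pt "3.0 1.86 0 0" --pt "3.0 1.86 0 0" --pt "3.0 1.86 0 0" --pt "3.0 1.86 0 0"

```text
clock: 2.1
eef_pos: [376.3, -146.2, 248.2]
tcp_rot: [3.142, -0.0, 1.89]
contact_force: [1.4, 0.2, -0.1]
opening: 0.0
```

Call:
drive_tool --pt "3.0 1.86 0 0" --pt "3.0 1.86 0 0" --pt "3.0 1.86 0 0" --pt "3.0 1.86 0 0" --pt "3.0 1.86 0 0" --pt "3.0 1.86 0 0" --pt "3.0 1.86 0 0" --pt "3.0 1.86 0 0" --pt "3.0 1.86 0 0" --pt "3.0 1.86 0 0" --pt "3.0 1.86 0 0" --pt "0 0 0 0"

```text
clock: 3.1
eef_pos: [468.3, 234.8, 248.2]
tcp_rot: [3.14, -0.002, 1.893]
contact_force: [-1.2, -1.1, 0.9]
opening: 0.001
```

Call:
drive_tool --pt "2.1 1.1 0 0" --pt "2.1 1.1 0 0" --pt "2.2 1.0 0 0" --pt "0 0 2.5 0" --pt "0 0 2.5 0" --pt "0 0 2.5 0" --pt "0 0 2.5 0" --pt "0 0 1.5 0" --pt "0 0 0.5 0" --pt "0 0 0 0" --pt "0 0 0 0"

```text
clock: 4.02
eef_pos: [477.5, 300.6, 128.7]
tcp_rot: [3.141, -0.0, 1.891]
contact_force: [-0.3, -0.3, 0.8]
opening: -0.0
```

```bash
python3 - <<'E'
from h import *
im,d=grab('side'); t,_=grab('top')
a=np.hstack([cv2.resize(im[260:400,230:370],(400,400)),cv2.resize(t[200:290,90:180],(400,400))])
cv2.imwrite('pics/plg.png',a[...,::-1]); S()
E
```

```text
{'clock': 4.117, 'qpos': [0.559, 0.402, 1.865, 0.0, 0.873, 0.239], 'eef_pos': [477.957, 300.926, 129.552], 'tcp_rot': [3.14, -0.0, 1.891], 'contact_force': [0.485, 0.054, 0.04], 'opening': -0.001}
```

View pics/plg.png

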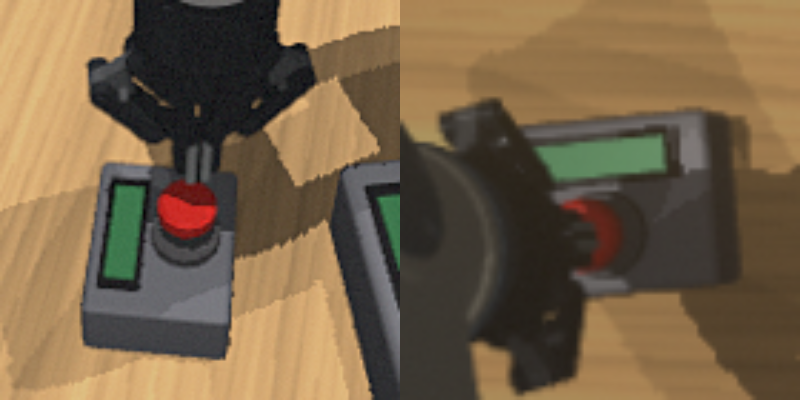

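The fingertips are centred over the red head, seen at about (187,195) in the left half of the picture. Pressing down now.

Call:
drive_tool --pt "0.4 0.1 1.0 0" --pt "0 0 0.8 0" --pt "0 0 0.5 0" --pt "0 0 0.4 0" --pt "0 0 0.3 0" --pt "0 0 0.3 0" --pt "0 0 0 0" --pt "0 0 0 0"

```text
clock: 4.78
eef_pos: [477.0, 304.9, 95.5]
tcp_rot: [3.141, -0.0, 1.891]
contact_force: [-1.7, 0.2, 7.5]
opening: -0.002
```

Call:
drive_tool --pt "0 0 0.1 0" --pt "0 0 0.1 0" --pt "0 0 0 0" --pt "0 0 0 0"

```text
clock: 5.12
eef_pos: [477.0, 305.0, 94.9]
tcp_rot: [3.141, -0.0, 1.891]
contact_force: [-6.2, -1.0, 21.2]
opening: 0.0
```

The force rose to 21 N and z stalled at 95, so the plunger is at its stop. Lifting off and moving over to the handle.

Call:
drive_tool --pt "0 0 -1.5 0" --pt "0 0 -2.5 0" --pt "0 0 -3.0 0" --pt "0 0 -2.5 0" --pt "0 0 -1.0 0" --pt "0 0 0 0" --jaw 0.45

```text
clock: 5.62
eef_pos: [478.1, 305.3, 200.6]
tcp_rot: [3.138, -0.001, 1.891]
contact_force: [0.3, 0.1, 0.3]
opening: 0.551
```

Call:
drive_tool --pt "-3.2 0 0 0" --pt "-3.2 0 0 0" --pt "-3.2 0 0 0" --pt "-3.2 0 0 0" --pt "-3.2 0 0 0" --pt "-3.2 0 0 0" --pt "-3.2 0 0 0" --pt "-3.2 0 0 0" --pt "-3.2 0 0 0" --pt "-3.2 0 0 0" --pt "-3.2 0 0 0" --pt "0 0 0 0"

```text
clock: 6.62
eef_pos: [588.2, -34.0, 196.3]
tcp_rot: [-3.14, 0.001, 1.888]
contact_force: [-0.1, 0.6, 0.0]
opening: 0.549
```

```bash
python3 - <<'E'
from h import *
S(); s=r.sense(); p=np.array(s['eef_pos']); y=s['tcp_rot'][2]
d=np.array([586.6,-36.8])-p[:2]
print('tool x',d@[np.cos(y),np.sin(y)],'tool y',d@[np.sin(y),-np.cos(y)])
im,_=grab('side')
# plunger check
hsv=cv2.cvtColor(im,cv2.COLOR_RGB2HSV); W=cloud('side',_)
m=((hsv[...,0]<6)|(hsv[...,0]>174))&(hsv[...,1]>150); m[:310]=0;m[360:]=0;m[:,:270]=0;m[:,320:]=0
print('plunger top z',np.percentile(W[m][:,2],[50,90,97]))
E
```

```text
{'clock': 6.617, 'qpos': [-0.059, 0.353, 1.76, -0.002, 1.03, -0.376], 'eef_pos': [588.23, -34.049, 196.297], 'tcp_rot': [-3.14, 0.001, 1.888], 'contact_force': [-0.064, 0.635, 0.03], 'opening': 0.549}
tool x -2.1052534416313833 tool y -2.4064577860547294
plunger top z [89.60722746 91.24073328 92.05725077]
```

The plunger is up again, its top at about 90 mm. Descending over the handle.

Call:
drive_tool --pt "-0.2 -0.2 2.0 0" --pt "0 0 2.0 0" --pt "0 0 2.0 0" --pt "0 0 2.0 0" --pt "0 0 1.5 0" --pt "0 0 1.5 0" --pt "0 0 1.0 0" --pt "0 0 0.5 0" --pt "0 0 0 0" --pt "0 0 0 0"

```text
clock: 7.5
eef_pos: [586.2, -31.6, 73.2]
tcp_rot: [-3.141, -0.0, 1.891]
contact_force: [-0.6, 0.8, 0.4]
opening: 0.547
```

```bash
python3 - <<'E'
from h import *
S(); im,d=grab('side')
cv2.imwrite('pics/grasp.png',cv2.resize(im[130:260,200:360],(800,600),interpolation=2)[...,::-1])
E
```

```text
{'clock': 7.5, 'qpos': [-0.057, 0.512, 1.842, 0.0, 0.788, -0.377], 'eef_pos': [586.243, -31.639, 73.248], 'tcp_rot': [-3.141, -0.0, 1.891], 'contact_force': [-0.616, 0.779, 0.356], 'opening': 0.547}
```

View pics/grasp.png

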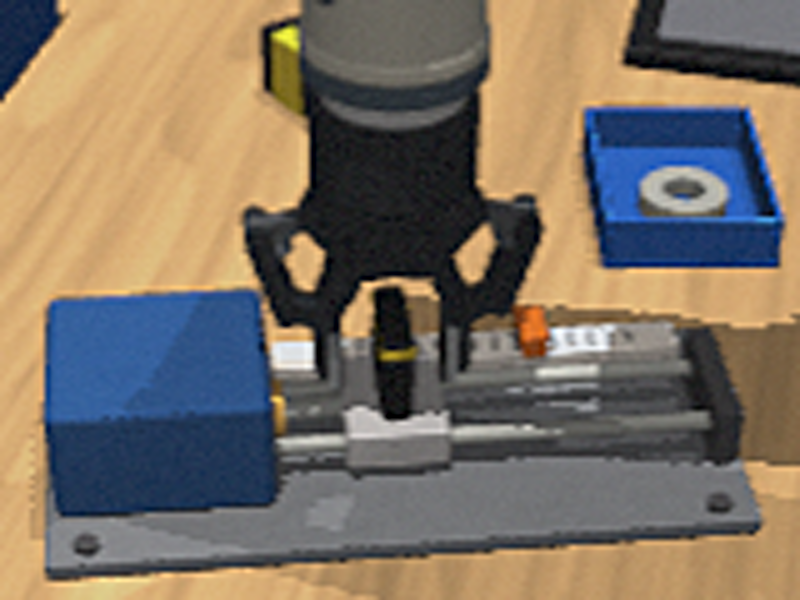

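The handle, about (393,350) in the crop, stands upright between the two fingers. Both clear the housing. Closing the jaws.

Call:
drive_tool --pt "-0.5 0 0 0" --pt "0 0 0 0" --pt "0 0 0 0" --pt "0 0 0 0" --pt "0 0 0 0" --pt "0 0 0 0" --pt "0 0 0 0" --pt "0 0 0 0" --jaw 1 --force 60

```text
clock: 8.22
eef_pos: [587.0, -37.7, 74.1]
tcp_rot: [-3.14, 0.001, 1.891]
contact_force: [-7.4, -4.3, 7.8]
opening: 0.182
```

```bash
python3 - <<'E'
from meas import *
S(); grab('top');grab('side')
meas('top',(300,345,185,250)); meas('side',(265,330,185,225))
p=np.array(r.sense()['eef_pos']);a=np.radians(18.4);print('tcp along',p[:2]@[np.cos(a),np.sin(a)])
E
```

```text
{'clock': 8.217, 'qpos': [-0.066, 0.512, 1.839, -0.002, 0.792, -0.385], 'eef_pos': [586.978, -37.709, 74.098], 'tcp_rot': [-3.14, 0.001, 1.891], 'contact_force': [-7.36, -4.333, 7.777], 'opening': 0.182}
top mark 55 px 325.9 233.6 depthz 35.3 plane mean [ 531.1 -119.9   36. ] along x: med 465.8 range [461.2 471.9] lat [-295.  -269.5]
top pointer none
side mark 40 px 306.0 199.8 depthz 35.7 plane mean [ 532.2 -120.4   36. ] along x: med 466.8 range [460.7 473.4] lat [-298.4 -268.8]
side pointer none
tcp along 545.0788582453436
```

The jaws stopped at 15.5 mm, so they are gripping the 16 mm handle. Pulling 70 mm first, then checking.

Call:
drive_tool --pt "0 -0.6 0 0" --pt "0 -0.7 0 0" --pt "0 -0.7 0 0" --pt "0 -0.7 0 0" --pt "0 -0.7 0 0" --pt "0 -0.7 0 0" --pt "0 -0.7 0 0" --pt "0 -0.7 0 0" --pt "0 -0.7 0 0" --pt "0 -0.7 0 0" --pt "0 0 0 0" --pt "0 0 0 0"

```text
clock: 9.32
eef_pos: [524.6, -58.9, 74.2]
tcp_rot: [3.137, 0.002, 1.891]
contact_force: [9.4, -0.2, -5.2]
opening: 0.175
```

```bash
python3 - <<'E'
from meas import *
S(); t,_=grab('top');im,_=grab('side')
meas('top',(300,345,185,250)); meas('side',(265,340,185,225))
p=np.array(r.sense()['eef_pos']);a=np.radians(18.4);print('tcp along',p[:2]@[np.cos(a),np.sin(a)])
cv2.imwrite('pics/pull.png',np.hstack([cv2.resize(im[170:230,270:330],(400,400),interpolation=2),cv2.resize(t[200:260,295:355],(400,400),interpolation=2)])[...,::-1])
E
```

```text
{'clock': 9.317, 'qpos': [-0.115, 0.439, 1.976, 0.0, 0.721, -0.435], 'eef_pos': [524.627, -58.879, 74.16], 'tcp_rot': [3.137, 0.002, 1.891], 'contact_force': [9.404, -0.175, -5.182], 'opening': 0.175}
top mark none
top pointer none
side mark none
side pointer none
tcp along 479.5025493123062
```

View pics/pull.png

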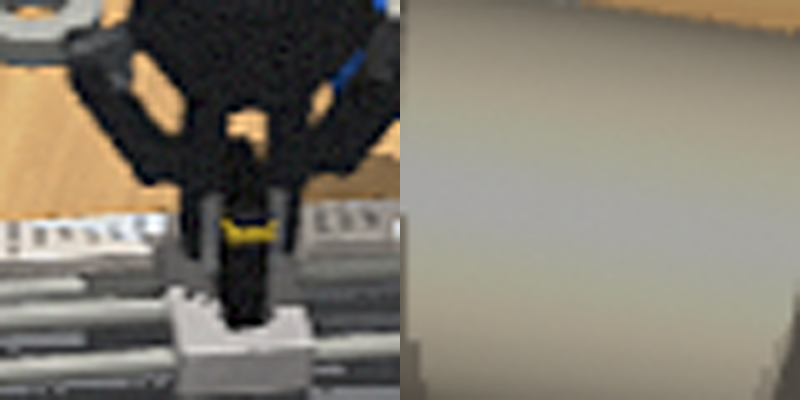

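The arm now hides the marker from both cameras, so I rely on relative travel. The TCP has moved 65.6 mm from home, and the spring force of about 9.4 N agrees with the 9.2 N expected there. The target is about 78.5 mm (TCP at 466.6 along the axis), so 13 mm more.

Call:
drive_tool --pt "0 -0.4 0 0" --pt "0 -0.4 0 0" --pt "0 -0.3 0 0" --pt "0 -0.2 0 0" --pt "0 0 0 0" --pt "0 0 0 0" --pt "0 0 0 0" --pt "0 0 0 0"

```text
clock: 10.08
eef_pos: [512.9, -62.8, 74.2]
tcp_rot: [3.136, 0.002, 1.891]
contact_force: [11.0, 0.6, -5.6]
opening: 0.176
```

```bash
python3 - <<'E'
from h import *
S(); im,d=grab('side')
a=np.radians(18.4);ax=np.array([np.cos(a),np.sin(a)]);p=np.array(r.sense()['eef_pos']);print('tcp along',p[:2]@ax)
# handle stripe (yellow) seen by side camera, now and at start: along-axis
def stripe(rgb,d,box):
    W=cloud('side',d);h=cv2.cvtColor(rgb,cv2.COLOR_RGB2HSV);m=(h[...,0]>20)&(h[...,0]<34)&(h[...,1]>120)&(h[...,2]>70)
    s=np.zeros(m.shape,bool);s[box[2]:box[3],box[0]:box[1]]=1;m&=s
    print('stripe',m.sum(),np.median(W[m],0).round(1),'along',(W[m][:,:2]@ax).mean().round(1),np.median(W[m][:,:2]@ax).round(1))
stripe(im,d,(295,325,190,215))
# home: only PNG kept (no depth): intersect rays with z of the stripe plane
def ray(rgb,box,lat):
    h=cv2.cvtColor(rgb,cv2.COLOR_RGB2HSV);m=(h[...,0]>20)&(h[...,0]<34)&(h[...,1]>120)&(h[...,2]>70)
    s=np.zeros(m.shape,bool);s[box[2]:box[3],box[0]:box[1]]=1;m&=s
    v,u=np.nonzero(m);pr=cams.camera_params('side');C=-np.array(pr['R']).T@np.array(pr['t'])
    A=world('side',u,v,np.full(len(u),500.))-C; n=np.array([-ax[1],ax[0],0]); k=(lat-C@n)/(A@n)
    P=C+A*k[:,None]; print('ray',len(u),u.mean().round(1),v.mean().round(1),'along',(P[:,:2]@ax).mean().round(1),'z',P[:,2].mean().round(1))
ray(cv2.imread('pics/side0.png')[...,::-1].copy(),(268,292,185,215),-195)
ray(im,(295,325,190,215),-195)
cv2.imwrite('pics/end.png',cv2.resize(im[130:260,200:360],(800,600),interpolation=2)[...,::-1])
E
```

```text
{'clock': 10.083, 'qpos': [-0.125, 0.426, 2.0, 0.0, 0.709, -0.445], 'eef_pos': [512.938, -62.817, 74.165], 'tcp_rot': [3.136, 0.002, 1.891], 'contact_force': [11.023, 0.57, -5.623], 'opening': 0.176}
tcp along 466.88492152907145
stripe 20 [508.  -41.1  88.6] along 469.0 469.8
ray 20 278.7 204.4 along 546.9 z 96.9
ray 20 311.6 204.0 along 470.0 z 92.6
```

View pics/end.png

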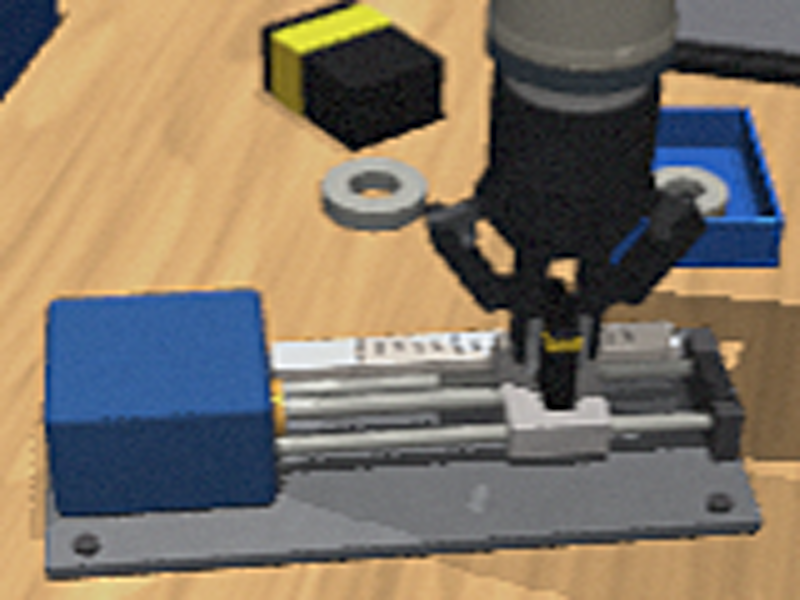

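The marker stays hidden. The estimates of what remains are 0.3 mm (TCP), 1.6 mm (stripe travel) and 2.7 mm (side camera, absolute), all within the ±7 mm. I'll pull 1 mm more and let it settle.

Call:
drive_tool --pt "0 -0.1 0 0" --pt "0 0 0 0" --pt "0 0 0 0" --pt "0 0 0 0" --pt "0 0 0 0" --pt "0 0 0 0" --pt "0 0 0 0" --pt "0 0 0 0" --pt "0 0 0 0"

```text
clock: 10.88
eef_pos: [512.1, -63.1, 74.2]
tcp_rot: [3.136, 0.003, 1.891]
contact_force: [11.0, 0.4, -5.7]
opening: 0.185
```

```bash
python3 - <<'E'
from h import *
S(); a=np.radians(18.4);p=np.array(r.sense()['eef_pos']);print('along',p[:2]@[np.cos(a),np.sin(a)],np.abs(r.sense()['qvel']).max())
im,d=grab('side');W=cloud('side',d)
h=cv2.cvtColor(im,cv2.COLOR_RGB2HSV); m=((h[...,0]<6)|(h[...,0]>174))&(h[...,1]>150); m[:310]=0;m[360:]=0;m[:,:270]=0;m[:,320:]=0
print('plunger z',np.percentile(W[m][:,2],[50,90]))
print(job.sign_off())
E
```

```text
{'clock': 10.883, 'qpos': [-0.126, 0.425, 2.002, 0.0, 0.708, -0.446], 'eef_pos': [512.051, -63.146, 74.16], 'tcp_rot': [3.136, 0.003, 1.891], 'contact_force': [10.958, 0.397, -5.707], 'opening': 0.185}
along 465.9411936823314 0.0010939854904699338
plunger z [89.61372779 91.37703362]
the job is handed in; nothing more can be done
None
```

I pressed the zero plunger on the 90 x 110 x 50 mm read-out box to its stop with the slide home, and let it come up again. Then I gripped the handle with 60 N, pulled it out about 79 mm to the orange marker, and handed the job in at 10.9 s while still holding it. The sign-off reported no verdict.

- **Plunger:** at the stop the force rose to 21 N and the tool stalled. Before sign-off the head measured about 90 mm high, so it is up.
- **Hold:** the arm was at rest with about 11 N of spring pull, close to the 10.3 N expected at that travel.
- **Pointer over marker:** the gripper hid the marker from both cameras at the end, so I could not see this directly. After the last move the tool's position put the pointer within 1 mm of the mark. The side camera, measured just before that last 1 mm pull, put it about 1 to 3 mm short. All of these are inside the ±7 mm allowed.
- **Marker and other items:** the marker had not moved when last seen, after the grip and before the pull. I did not measure the other items again. The tool touched only the plunger and the handle.

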